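Separate the nested antenna mast sections and stand each on its own peg

TASK

The sections of two antenna masts were put away nested in each other and may be mixed up: pull the small sections out of the large ones and stand all four upright over the stub pegs on the wooden stands, each on the stand of its own size and its own colour, with its foot flat on the wood. Leave the black bush and the grey tuning capacitor standing where they are.

Things in the scene. Friction and masses are not known exactly. Their poses are not given: they have to be found in the camera images.
- large_yellow_mid (a point): Large yellow mast section: a short upright aluminium tube, open at both ends, outer diameter 62, inner 56, height 45 mm, about 70 g; its upper 20 mm is painted yellow. Stands on the ledge at the start with one small section (of either colour) standing loosely inside it. The point is its centre, half-way up (22.5 mm above its foot); z is the tube's axis, up.
- small_yellow_mid (a point): Small yellow mast section: an upright aluminium tube, open at both ends, outer diameter 34, inner 28, height 95 mm, about 75 g; its upper 30 mm is painted yellow. Stands at the start on the ledge inside one of the large sections, its upper 50 mm showing above that one's rim. The point is its centre, half-way up (47.5 mm above its foot); z is the tube's axis, up.
- large_blue_mid (a point): Large blue mast section: a short upright aluminium tube, open at both ends, outer diameter 62, inner 56, height 45 mm, about 70 g; its upper 20 mm is painted blue. Stands on the ledge at the start with one small section (of either colour) standing loosely inside it. The point is its centre, half-way up (22.5 mm above its foot); z is the tube's axis, up.
- small_blue_mid (a point): Small blue mast section: an upright aluminium tube, open at both ends, outer diameter 34, inner 28, height 95 mm, about 75 g; its upper 30 mm is painted blue. Stands at the start on the ledge inside one of the large sections, its upper 50 mm showing above that one's rim. The point is its centre, half-way up (47.5 mm above its foot); z is the tube's axis, up.
- stand_large_yellow_top (a point): Stand for the large yellow section: a fixed dark wooden block 80 x 80 mm, 15 mm high, with a yellow painted disc 62 mm across and in its middle a yellow stub peg 38 mm in diameter, 12 mm high, its upper 5 mm bevelled. The section stands over the peg with its foot on the block. The point is the centre of the block's upper face (15 mm above the ledge, at the foot of the peg); z is up.
- stand_small_yellow_top (a point): Stand for the small yellow section: a fixed dark wooden block 80 x 80 mm, 15 mm high, with a yellow painted disc 34 mm across and in its middle a yellow stub peg 12 mm in diameter, 12 mm high, its upper 5 mm bevelled. The section stands over the peg with its foot on the block. The point is the centre of the block's upper face (15 mm above the ledge, at the foot of the peg); z is up.
- stand_large_blue_top (a point): Stand for the large blue section: a fixed dark wooden block 80 x 80 mm, 15 mm high, with a blue painted disc 62 mm across and in its middle a blue stub peg 38 mm in diameter, 12 mm high, its upper 5 mm bevelled. The section stands over the peg with its foot on the block. The point is the centre of the block's upper face (15 mm above the ledge, at the foot of the peg); z is up.
- stand_small_blue_top (a point): Stand for the small blue section: a fixed dark wooden block 80 x 80 mm, 15 mm high, with a blue painted disc 34 mm across and in its middle a blue stub peg 12 mm in diameter, 12 mm high, its upper 5 mm bevelled. The section stands over the peg with its foot on the block. The point is the centre of the block's upper face (15 mm above the ledge, at the foot of the peg); z is up.
- bush_mid (a point): Bystander: a plain black plastic bush standing upright, outer diameter 42, inner 34, height 40 mm. The point is its centre, 20 mm above the ledge.
- capacitor_mid (a point): Bystander: grey radio tuning capacitor with aluminium vanes, 50 x 44 mm, 44 mm high, a thin 22 mm brass shaft sticking out to its own -x. The point is its centre, 22 mm above the ledge.
Things that resemble listed ones, but are neither listed nor needed, are in the scene too. Leave any red look-alike of the part that bears stand_small_yellow_top alone.

How it is judged:
By the outcome, as a careful person would: the job done as asked, in the order asked, and still so for the second after the job is handed in, with the robot touching nothing.
It also fails if it takes over 109 s, if anything falls off the work surface, if the arm or the gripper's body presses on something with over 40 N, if the wrist force passes 120 N, or if a joint passes its speed limit or range.

ROBOT

A 7-joint arm with a two-finger parallel gripper is mounted at the origin on the work surface. World frame = base frame: x ahead of the robot, y to its left, z up, the work surface at z = 0. Lengths are in mm, angles in rad, forces in N, time in s.
With the tool pointing down it reaches from about 400 to 875 mm from the base axis. Payload 4.4 kg.
Tool frame: the origin (TCP) lies at the very end of the fingers, on their centre line; the grasp point (between the pads) lies 19 mm behind it; z points along the fingers, y is the line along which they close (so a half turn about z gives the same grasp; the last joint's range is limited). The gripper opens to 85 mm and grips with 20 to 120 N. Pads are 22 mm wide; open, the fingers measure 114 mm over their backs; the gripper's body (76 mm by 85 mm) begins 54 mm behind the grasp point. The pads swing forward as they close: fully open they stand 13 mm farther back than shut.
Start: joints at [-0.066, 0.628, 0.038, 1.517, -0.027, 0.996, -0.02], TCP at [650.014, 0.027, 231.313] pointing down, gripper open.
Joint ranges: [-3.06, 3.06], [-0.37, 2.12], [-1.25, 1.32], [0.18, 2.47], [-1.1, 4.24], [0.23, 1.98], [-2.94, 2.94]. Speed limits (rad/s): [2.57, 2.57, 3.14, 3.14, 3.14, 3.14, 3.14].

INTERFACE

Orientations are given as [roll, pitch, yaw] about the fixed x, y, z axes, in that order (R = Rz(yaw) Ry(pitch) Rx(roll)).
In Python, from cell import monitor, viewer, workorder gives the robot as it stands.
- The arm moves only by the tool arm_command, never from a script. Its argument "series" is one flat list of numbers, 5 for each row, row after row: the opening in per cent of the stroke, from 0 (shut) to 100 (fully open), then the shift along the tool's x, y, z in cm, then the turn about the tool's z in degrees. In form: [claw, x, y, z, roll, claw, x, y, z, roll, ...]. A call has exactly 5 rows; each row is the pose to reach, as a shift and turn from the pose commanded when the call began, along the tool's axes at that moment; what a row does not reach only later rows make up. A row lasts 1/12 s, in which the tool goes at most 41.7 mm and 7.16 degrees, less where a joint would pass 70% of its speed; a pose out of reach is approached as far as the arm can. A call with a gripper value outside its range is refused whole. The fingers move at their own pace and stop on an object; the grip force is fixed at half the most. Time passes only in rows, so rows that repeat a pose let the fingers close, or fill a call up. It gives the time, the measured TCP pose, the force, the opening and the grip force at its end, in the units of the state.
- monitor.read_state(): the state, without advancing time (a new reading comes with each control period).
- viewer.get_image(name): name is "scene" or "side" or "wrist"; returns (picture, depth): 400x640x3 uint8, red, green, blue; 400x640 float32, mm along the optical axis (not along the pixel's ray), 0 where there is no reading.
- viewer.camera_model(name): a dict with "mtx" (3x3 intrinsics, pixels), "R" (3x3) and "t" (3): a world point X has camera coordinates R X + t. Camera axes: x right, y down, z forward; pixel columns grow to the right and rows downward; lengths in mm; the calibration is good to about 2 mm. A picture is of the moment at which its call begins: read the wrist's pose just before it. camera_model takes no time and is no camera call; for the wrist camera it gives the pose at the moment of the call.
- workorder.finish_job(): hands the job in; it is judged then, once.
The state is a dict: "clock": time; "qpos": joint angles; "qd": joint speeds; "tau": joint torques, N m; "eef_pos": TCP position; "tool_rot": TCP orientation; "force": force on the tool from outside, world axes, zero at the start; "torque": the same for the moment, N m; "width": finger opening in mm; "gripper_force": force on a finger pad.
Only numpy, scipy, OpenCV 4.12 (cv2) and the standard library are available. Lean on these libraries where they do the work, as an engineer would, in place of code of your own. Each camera call takes 0.05 s, during which the arm holds its last target. There are 200 camera calls.

## Working session

There is one attempt and no reset: what is moved stays moved. The work goes in short steps, Python scripts to look and compute and a tool call to move; the robot and the scene stay as the last step left them, time stands still between calls to the robot, and variables do not carry over. Pictures are saved under pics/ and viewed, at most 14 in all, crops included, and the job is handed in when it is done.

Besides the shell and the picture viewer there is one more tool, called after ">>>" in YAML: its name, and indented under it one key for each argument. arm_command: Moves the arm, as the interface text tells. Its arguments: {"type":"object","properties":{"series":{"type":"array","items":{"type":"number"}}},"required":["series"]}

```bash
mkdir -p pics; ls; cat > h.py <<'E'
import numpy as np, cv2
from cell import monitor, viewer, workorder
def shot(n,save=None):
    m=viewer.camera_model(n); p,d=viewer.get_image(n)
    if save: cv2.imwrite('pics/'+save+'.png',cv2.cvtColor(p,cv2.COLOR_RGB2BGR))
    np.savez('/tmp/'+(save or n)+'.npz',p=p,d=d,**{k:np.array(m[k]) for k in('mtx','R','t')})
    return p,d,m
def cloud(d,m):
    v,u=np.mgrid[:d.shape[0],:d.shape[1]]
    K=np.array(m['mtx']);R=np.array(m['R']);t=np.array(m['t']).ravel()
    c=np.stack([(u-K[0,2])/K[0,0]*d,(v-K[1,2])/K[1,1]*d,d],-1)
    return (c-t)@R
def onplane(m,u,v,z):
    K=np.array(m['mtx']);R=np.array(m['R']);t=np.array(m['t']).ravel()
    r=R.T@np.linalg.inv(K)@[u,v,1]; o=-R.T@t
    return o+r*(z-o[2])/r[2]
E
python3 - <<'E'
from h import *
for n in('scene','side','wrist'): shot(n,n+'0')
s=monitor.read_state();print({k:np.round(s[k],3) for k in s})
m=viewer.camera_model('scene');print(m)
E
```

```text
pics
{'clock': np.float64(0.15), 'qpos': array([-0.066,  0.629,  0.038,  1.518, -0.027,  0.996, -0.02 ]), 'qd': array([ 0.002, -0.004, -0.002, -0.002,  0.001,  0.001, -0.001]), 'tau': array([ 2.0000e-03, -5.6380e+01,  1.2280e+00, -1.9365e+01,  1.1000e-02,
        7.0000e-03, -0.0000e+00]), 'eef_pos': array([6.49533e+02, 1.40000e-02, 2.30603e+02]), 'tool_rot': array([-3.14 ,  0.   ,  1.571]), 'force': array([ 0.095, -0.742, -0.078]), 'torque': array([ 0.033, -0.008, -0.022]), 'gripper_force': np.float64(0.0), 'width': np.float64(85.591)}
{'mtx': array([[437.15037152,   0.        , 322.65252544],
       [  0.        , 437.15037152, 195.94694736],
       [  0.        ,   0.        ,   1.        ]]), 'R': array([[ 0.36202015,  0.93216169, -0.00400016],
       [ 0.80238375, -0.31379725, -0.50765304],
       [-0.47446995,  0.18057096, -0.86155232]]), 't': array([-130.51838218, -393.52288527, 1501.66346972])}
```

View pics/scene0.png

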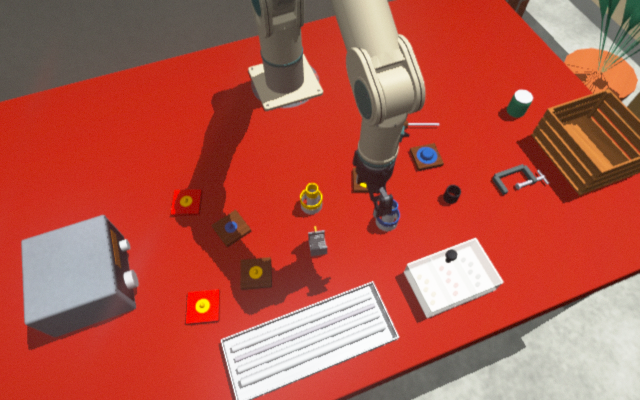

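View pics/side0.png

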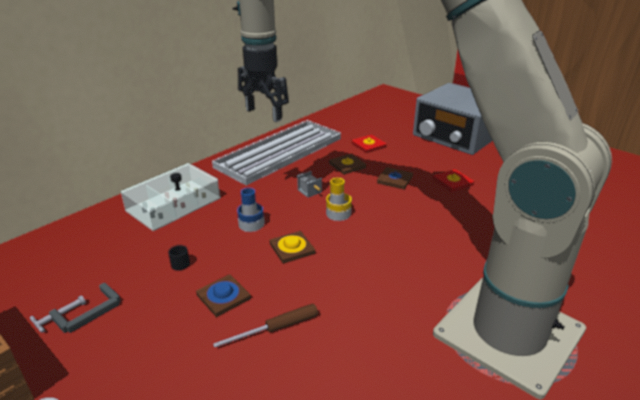

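```bash
python3 - <<'E'
import cv2,numpy as np
a=cv2.imread('pics/scene0.png')[140:330,165:475];b=cv2.imread('pics/side0.png')[120:320,170:480]
cv2.imwrite('pics/c1.png',cv2.resize(a,(775,475),interpolation=cv2.INTER_CUBIC))
cv2.imwrite('pics/c2.png',cv2.resize(b,(775,500),interpolation=cv2.INTER_CUBIC))
E
```

```text
(no output)
```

View pics/c1.png

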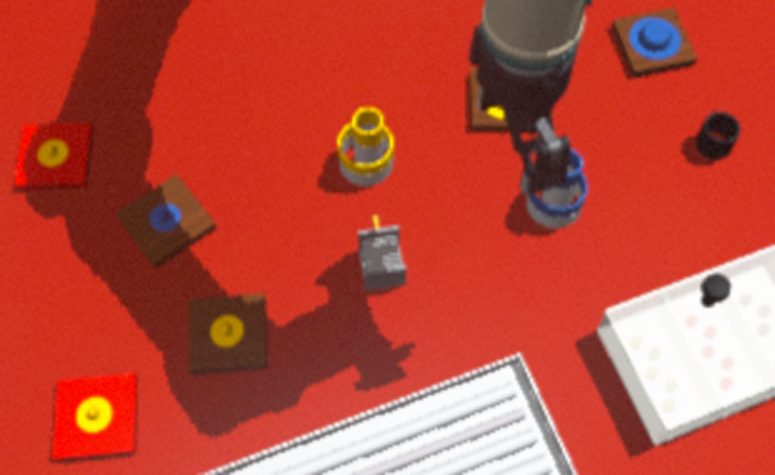

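View pics/c2.png

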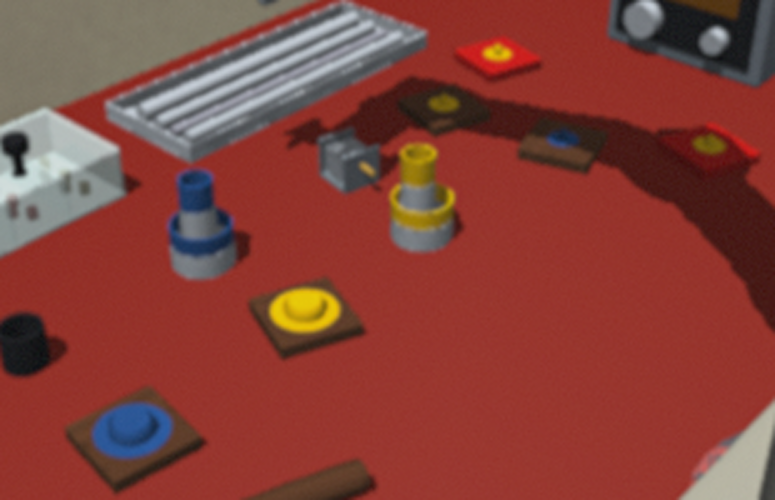

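View pics/wrist0.png

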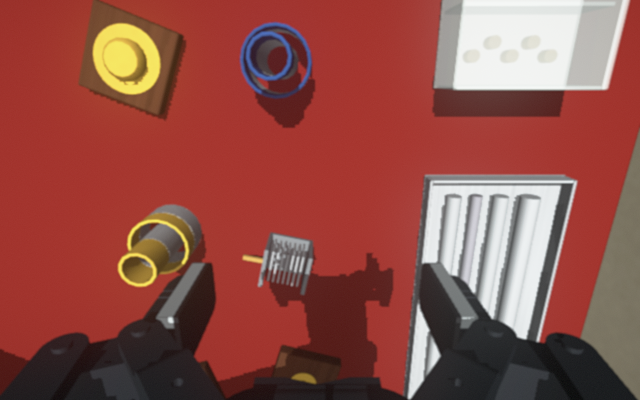

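```bash
python3 - <<'E'
from h import *
ms={n:viewer.camera_model(n) for n in('scene','side','wrist')}
for n,c,u,v,z in [('LYpeg','side',292.4,240.4,27),('LBpeg','side',222.4,289.6,27),('LBpeg','scene',427.4,154.4,27),
('SBdisc','side',394.8,175.6,17),('SBdisc','scene',231,226.4,17),('SYdisc','side',347.6,161.2,17),('SYdisc','scene',255.8,272,17),
('SY','scene',312.2,187.6,95),('SY','side',337.6,180.8,95),('SY','wrist',138,267,95),('LY','scene',311.4,198.8,45),
('SB','side',248.4,191.6,95),('SB','wrist',269,54,95),('LB','scene',388.2,212.4,45),('LB','side',250.4,209.2,45),('LB','wrist',276,60,45),('LYpeg','wrist',124,58,27),
('cap','scene',319,232,44),('bush','scene',453,190,40),('LYblockcorner','wrist',96,2,15),('LYblockcorner','wrist',184,36,15),('SBcorn','scene',165+178/2.5,140+178/2.5,15),('SBcorn','scene',165+214/2.5,140+222/2.5,15),('SBcorn','scene',165+118/2.5,140+216/2.5,15)]:
    print(n,c,onplane(ms[c],u,v,z).round(1))
w=ms['wrist'];print(-np.array(w['R']).T@np.array(w['t']),np.round(w['R'],3),w['mtx'][0][0])
E
```

```text
LYpeg side [467.2  95.6  27. ]
LBpeg side [455.2 301.5  27. ]
LBpeg scene [467.8 295.1  27. ]
SBdisc side [ 478.4 -316.1   17. ]
SBdisc scene [ 481.5 -317.1   17. ]
SYdisc side [ 629.4 -293.    17. ]
SYdisc scene [ 633.  -291.8   17. ]
SY scene [491.2 -80.4  95. ]
SY side [490.3 -84.1  95. ]
SY wrist [492.  -79.4  95. ]
LY scene [495.3 -85.6  45. ]
SB side [610.9  94.4  95. ]
SB wrist [615.   95.7  95. ]
LB scene [611.5  94.1  45. ]
LB side [611.1  92.9  45. ]
LB wrist [614.4  93.5  45. ]
LYpeg wrist [474.6  95.9  27. ]
cap scene [ 597.7 -102.3   44. ]
bush scene [610.9 296.7  40. ]
LYblockcorner wrist [451.4 143.4  15. ]
LYblockcorner wrist [527.1 115.4  15. ]
SBcorn scene [ 439.5 -291.1   15. ]
SBcorn scene [ 507.1 -269.    15. ]
SBcorn scene [ 461.5 -365.4   15. ]
[650.24171829  80.94516592 373.2684407 ] [[ 1.     0.    -0.002]
 [ 0.001 -0.949  0.316]
 [-0.002 -0.316 -0.949]] 357.170908005866
```

The masts are not mixed: yellow small in yellow large, at scene (312,195), and blue in blue, at (388,210). Candidates for the small yellow stand are the blocks at scene (256,272), (186,202) and (203,306). The crop shows the last two are red look-alikes, so the dark wood one at (256,272) fits. The small blue stand is at (231,226). First I'll go above the yellow pair.

>>> arm_command:
  series: [100, -1.6, -3.2, 1, 0, 100, -3.2, -6.4, 2, 0, 100, -4.8, -9.6, 3, 0, 100, -6.4, -12.8, 4, 0, 100, -8.1, -15.8, 5, 0]

```text
clock: 0.57
eef_pos: [489.9, -81.3, 180.8]
tool_rot: [-3.141, -0.0, 1.571]
force: [0.7, -1.1, -0.4]
width: 85.4
gripper_force: 0.0
```

>>> arm_command:
  series: [100, 0, 0, 0, 0, 100, 0, 0, 0, 0, 100, 0, 0, 0, 0, 100, 0, 0, 0, 0, 100, 0, 0, 0, 0]

```text
clock: 0.98
eef_pos: [493.4, -80.2, 181.5]
tool_rot: [3.14, -0.0, 1.572]
force: [-0.2, -0.5, -1.2]
width: 85.4
gripper_force: 0.0
```

```bash
python3 - <<'E'
from h import *
shot('wrist','w1')
s=monitor.read_state();print(s['eef_pos'],s['tool_rot'])
E
```

```text
[493.17121696 -80.31078317 181.45918015] [ 3.14047466e+00 -1.59434381e-04  1.57214944e+00]
```

View pics/w1.png

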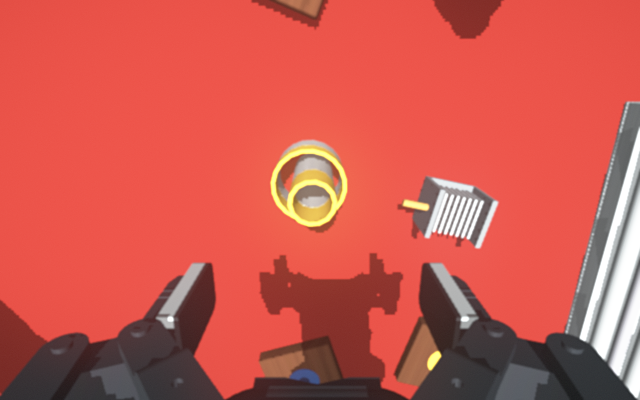

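The picture shows the small yellow rim at (313,203), the large yellow rim at (310,183) and the capacitor to the right.

```bash
python3 - <<'E'
from h import *
m=viewer.camera_model('wrist')
for a in[(313,203,95),(310,183,45),(432,361,22),(304,376,20),(427,205,22),(404,204,22)]: print(a,onplane(m,*a).round(1))
E
```

```text
(313, 203, 95) [491.  -81.9  95. ]
(310, 183, 45) [488.1 -82.6  45. ]
(432, 361, 22) [ 615.6 -285.3   22. ]
(304, 376, 20) [ 480.2 -307.5   20. ]
(427, 205, 22) [ 593. -110.   22.]
(404, 204, 22) [ 572.2 -109.    22. ]
```

>>> arm_command:
  series: [100, -0.2, -0.2, 4, 0, 100, -0.2, -0.2, 7, 0, 100, -0.2, -0.2, 10, 0, 100, -0.2, -0.2, 11.9, 0, 100, -0.2, -0.2, 11.9, 0]

```text
clock: 1.45
eef_pos: [488.1, -82.1, 58.9]
tool_rot: [-3.135, -0.001, 1.572]
force: [0.8, -0.2, -0.0]
width: 85.2
gripper_force: 0.0
```

>>> arm_command:
  series: [0, 0, 0, 0, 0, 0, 0, 0, 0, 0, 0, 0, 0, 0, 0, 0, 0, 0, 0, 0, 0, 0, 0, 0, 0]

```text
clock: 1.87
eef_pos: [491.0, -83.1, 63.9]
tool_rot: [3.139, 0.0, 1.571]
force: [-1.1, 0.7, 7.2]
width: 33.0
gripper_force: 58.9
```

>>> arm_command:
  series: [0, 0, 0, 0, 0, 0, 0, 0, 0, 0, 0, 0, 0, 0, 0, 0, 0, 0, 0, 0, 0, 0, 0, 0, 0]

```text
clock: 2.28
eef_pos: [491.0, -83.1, 63.9]
tool_rot: [3.139, 0.0, 1.571]
force: [-1.2, 0.1, 6.5]
width: 32.8
gripper_force: 58.8
```

>>> arm_command:
  series: [0, 0, 0, -2, 0, 0, 0, 0, -5, 0, 0, 0, 0, -8, 0, 0, 0, 0, -10.5, 0, 0, 0, 0, -10.5, 0]

```text
clock: 2.7
eef_pos: [493.3, -83.5, 172.5]
tool_rot: [3.132, 0.001, 1.571]
force: [0.7, 0.2, 0.0]
width: 33.0
gripper_force: 59.8
```

>>> arm_command:
  series: [0, -2.5, 1.7, 0, 0, 0, -5, 3.4, 0, 0, 0, -7.5, 5, 0, 0, 0, -10, 6.7, 0, 0, 0, -12.5, 8.4, 0, 0]

```text
clock: 3.12
eef_pos: [574.3, -209.1, 167.3]
tool_rot: [-3.142, -0.0, 1.571]
force: [0.7, 1.7, -0.6]
width: 33.0
gripper_force: 59.8
```

>>> arm_command:
  series: [0, -2.5, 1.7, 0, 0, 0, -5, 3.4, 0, 0, 0, -7.5, 5, 0, 0, 0, -8.4, 5.6, 0, 0, 0, -8.4, 5.6, 0, 0]

```text
clock: 3.53
eef_pos: [630.2, -295.9, 166.6]
tool_rot: [3.141, 0.002, 1.567]
force: [-0.4, -1.0, -0.5]
width: 32.9
gripper_force: 59.8
```

>>> arm_command:
  series: [0, 0, 0, 0, 0, 0, 0, 0, 0, 0, 0, 0, 0, 0, 0, 0, 0, 0, 0, 0, 0, 0, 0, 0, 0]

```text
clock: 3.95
eef_pos: [630.0, -291.0, 167.6]
tool_rot: [3.142, -0.0, 1.572]
force: [0.7, -0.5, -0.3]
width: 32.8
gripper_force: 59.8
```

```bash
python3 - <<'E'
from h import *
shot('wrist','w2')
s=monitor.read_state();print(s['eef_pos'],s['tool_rot'])
E
```

```text
[ 629.98284929 -291.27646163  167.57929676] [ 3.14146822e+00 -1.43351412e-04  1.57158378e+00]
```

View pics/w2.png

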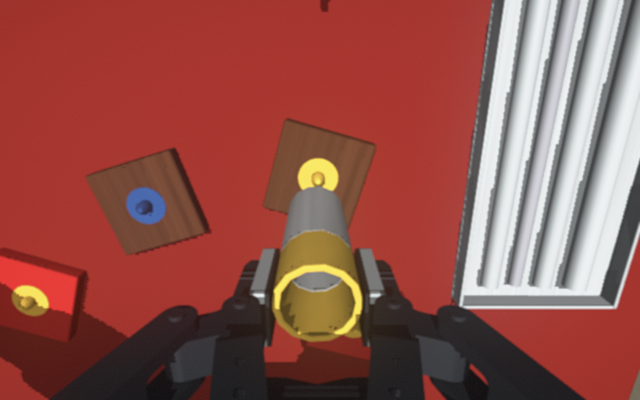

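Yellow peg at (318,180), blue peg at (145,207), held tube rim at (317,302).

```bash
python3 - <<'E'
from h import *
m=viewer.camera_model('wrist')
for a in[(318,180,27),(318,176,15),(145,207,27),(146,205,15),(317,302,198.7)]: print(a,onplane(m,*a).round(1))
E
```

```text
(318, 180, 27) [ 631.3 -292.2   27. ]
(318, 176, 15) [ 631.4 -292.1   15. ]
(145, 207, 27) [ 485.  -316.1   27. ]
(146, 205, 15) [ 480.  -318.7   15. ]
(317, 302, 198.7) [ 630.5 -289.   198.7]
```

>>> arm_command:
  series: [0, -0.2, 0.1, 2, 0, 0, -0.2, 0.1, 4, 0, 0, -0.2, 0.1, 5.5, 0, 0, -0.2, 0.1, 6.5, 0, 0, -0.2, 0.1, 7, 0]

```text
clock: 4.42
eef_pos: [630.2, -293.3, 95.8]
tool_rot: [-3.139, -0.001, 1.571]
force: [-0.2, 1.2, -1.3]
width: 33.1
gripper_force: 59.8
```

>>> arm_command:
  series: [0, 0, 0, 0.4, 0, 0, 0, 0, 0.8, 0, 0, 0, 0, 1.2, 0, 0, 0, 0, 1.5, 0, 0, 0, 0, 1.7, 0]

```text
clock: 4.83
eef_pos: [631.2, -294.1, 80.4]
tool_rot: [3.141, 0.0, 1.571]
force: [-0.5, 0.1, -0.1]
width: 33.0
gripper_force: 59.8
```

>>> arm_command:
  series: [0, 0, 0, 0, 0, 0, 0, 0, 0.1, 0, 0, 0, 0, 0.2, 0, 0, 0, 0, 0.2, 0, 0, 0, 0, 0.2, 0]

```text
clock: 5.25
eef_pos: [631.3, -294.2, 79.0]
tool_rot: [3.141, 0.0, 1.571]
force: [-0.6, 1.4, 4.1]
width: 33.0
gripper_force: 60.1
```

>>> arm_command:
  series: [100, 0, 0, 0, 0, 100, 0, 0, 0, 0, 100, 0, 0, 0, 0, 100, 0, 0, 0, 0, 100, 0, 0, 0, 0]

```text
clock: 5.67
eef_pos: [631.0, -294.0, 78.1]
tool_rot: [-3.141, -0.0, 1.571]
force: [0.1, 0.3, -0.6]
width: 85.4
gripper_force: 0.0
```

>>> arm_command:
  series: [100, 0, 0, -1, 0, 100, 0, 0, -4, 0, 100, 0, 0, -7, 0, 100, 0, 0, -10, 0, 100, 0, 0, -11, 0]

```text
clock: 6.08
eef_pos: [633.6, -295.2, 194.3]
tool_rot: [3.134, 0.003, 1.571]
force: [0.8, -0.7, 1.1]
width: 85.4
gripper_force: 0.0
```

>>> arm_command:
  series: [100, 4, -0.2, 0, 0, 100, 8, -0.4, 0, 0, 100, 12, -0.6, 0, 0, 100, 16, -0.8, 0, 0, 100, 20, -1, 0, 0]

```text
clock: 6.5
eef_pos: [620.5, -92.2, 188.6]
tool_rot: [3.141, -0.0, 1.57]
force: [0.4, -0.2, -0.1]
width: 85.3
gripper_force: 0.0
```

>>> arm_command:
  series: [100, 4, -0.2, 0, 0, 100, 8, -0.4, 0, 0, 100, 12, -0.6, 0, 0, 100, 16, -0.7, 0, 0, 100, 18.9, -0.8, 0, 0]

```text
clock: 6.92
eef_pos: [612.3, 100.0, 188.6]
tool_rot: [3.142, -0.002, 1.574]
force: [-0.3, 0.5, -0.1]
width: 85.3
gripper_force: 0.0
```

>>> arm_command:
  series: [100, 0, 0, 0, 0, 100, 0, 0, 0, 0, 100, 0, 0, 0, 0, 100, 0, 0, 0, 0, 100, 0, 0, 0, 0]

```text
clock: 7.33
eef_pos: [613.2, 92.8, 188.4]
tool_rot: [3.142, 0.001, 1.568]
force: [-1.3, -0.3, 0.5]
width: 85.3
gripper_force: 0.0
```

```bash
python3 - <<'E'
from h import *
shot('wrist','w3')
s=monitor.read_state();print(s['eef_pos'],s['tool_rot'])
p,d,m=shot('side','s3')
a=cv2.imread('pics/s3.png')[130:240,290:450]; w=cv2.imread('pics/w3.png')
out=np.zeros((400,800,3),np.uint8); out[:,:560]=w[:,40:600]; out[:165,560:]=cv2.resize(a,(240,165)); cv2.imwrite('pics/c3.png',out)
E
```

```text
[613.20156522  93.0807191  188.35668509] [3.14156490e+00 6.82715104e-04 1.56799900e+00]
```

View pics/c3.png

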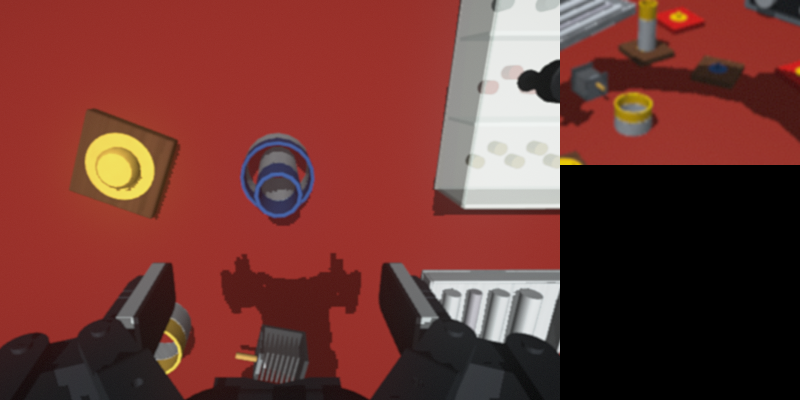

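The small yellow stands on its stand. The small blue rim is at (319,195), the large blue rim at (317,175) and the yellow large peg at (155,170).

```bash
python3 - <<'E'
from h import *
m=viewer.camera_model('wrist')
for a in[(319,195,95),(317,175,45),(157,170,27),(159,166,15)]: print(a,onplane(m,*a).round(1))
E
```

```text
(319, 195, 95) [615.1  95.2  95. ]
(317, 175, 45) [613.7  95.9  45. ]
(157, 170, 27) [473.3  95.8  27. ]
(159, 166, 15) [470.1  96.4  15. ]
```

>>> arm_command:
  series: [100, 0.2, 0.2, 4, 0, 100, 0.2, 0.2, 7.5, 0, 100, 0.2, 0.2, 10.5, 0, 100, 0.2, 0.2, 12.5, 0, 100, 0.2, 0.2, 12.5, 0]

```text
clock: 7.85
eef_pos: [611.6, 95.6, 58.8]
tool_rot: [-3.133, 0.002, 1.57]
force: [-1.0, -0.4, 0.1]
width: 85.7
gripper_force: 0.0
```

>>> arm_command:
  series: [100, 0, 0, 0, 0, 0, 0, 0, 0, 0, 0, 0, 0, 0, 0, 0, 0, 0, 0, 0, 0, 0, 0, 0, 0]

```text
clock: 8.27
eef_pos: [615.9, 97.2, 64.8]
tool_rot: [3.139, -0.001, 1.571]
force: [-0.6, -0.7, -0.5]
width: 39.2
gripper_force: 0.0
```

>>> arm_command:
  series: [0, 0, 0, 0, 0, 0, 0, 0, 0, 0, 0, 0, 0, 0, 0, 0, 0, 0, 0, 0, 0, 0, 0, 0, 0]

```text
clock: 8.68
eef_pos: [615.6, 97.2, 64.8]
tool_rot: [3.14, -0.0, 1.571]
force: [-1.8, -0.4, 5.6]
width: 32.7
gripper_force: 59.1
```

>>> arm_command:
  series: [0, 0, 0, -2, 0, 0, 0, 0, -5, 0, 0, 0, 0, -8, 0, 0, 0, 0, -10.5, 0, 0, 0, 0, -10.5, 0]

```text
clock: 9.1
eef_pos: [618.7, 97.6, 174.3]
tool_rot: [3.131, -0.002, 1.571]
force: [1.9, 0.2, -0.3]
width: 32.6
gripper_force: 59.8
```

>>> arm_command:
  series: [0, -2, -0.6, 0, 0, 0, -5.5, -1.8, 0, 0, 0, -9, -2.9, 0, 0, 0, -12.5, -4, 0, 0, 0, -16, -5.2, 0, 0]

```text
clock: 9.52
eef_pos: [562.2, -64.3, 168.2]
tool_rot: [3.141, 0.0, 1.572]
force: [1.1, -0.7, -0.5]
width: 32.6
gripper_force: 59.8
```

>>> arm_command:
  series: [0, -3.5, -1.1, 0, 0, 0, -7, -2.3, 0, 0, 0, -10.5, -3.4, 0, 0, 0, -14, -4.5, 0, 0, 0, -17.5, -5.7, 0, 0]

```text
clock: 9.93
eef_pos: [505.2, -239.4, 168.3]
tool_rot: [3.141, -0.0, 1.571]
force: [0.2, -0.1, -0.6]
width: 32.7
gripper_force: 59.8
```

>>> arm_command:
  series: [0, -3.5, -1.1, 0, 0, 0, -6, -2, 0, 0, 0, -7.8, -2.5, 0, 0, 0, -7.8, -2.5, 0, 0, 0, -7.8, -2.5, 0, 0]

```text
clock: 10.35
eef_pos: [480.2, -317.0, 168.1]
tool_rot: [-3.141, -0.0, 1.568]
force: [0.8, -0.1, -0.7]
width: 32.5
gripper_force: 59.8
```

>>> arm_command:
  series: [0, 0, 0, 0, 0, 0, 0, 0, 0, 0, 0, 0, 0, 0, 0, 0, 0, 0, 0, 0, 0, 0, 0, 0, 0]

```text
clock: 10.77
eef_pos: [481.4, -315.2, 168.3]
tool_rot: [3.142, -0.0, 1.572]
force: [-0.1, -0.2, -1.2]
width: 32.4
gripper_force: 59.8
```

```bash
python3 - <<'E'
from h import *
shot('wrist','w4')
s=monitor.read_state();print(s['eef_pos'],s['tool_rot'])
E
```

```text
[ 481.31933865 -315.35733784  168.32999993] [ 3.14152014e+00 -1.37721859e-04  1.57185444e+00]
```

View pics/w4.png

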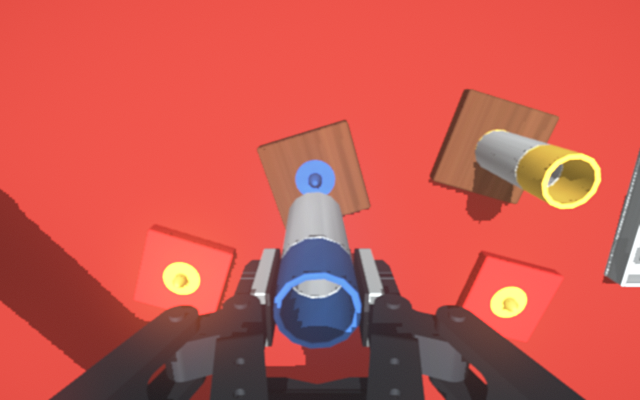

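Blue peg at (315,181), tube rim at (317,306); shift by about -1.5 mm in x and -3 mm in y, then lower.

>>> arm_command:
  series: [0, -0.3, -0.15, 2, 0, 0, -0.3, -0.15, 4, 0, 0, -0.3, -0.15, 5.5, 0, 0, -0.3, -0.15, 6.5, 0, 0, -0.3, -0.15, 7, 0]

```text
clock: 11.23
eef_pos: [479.0, -318.4, 96.9]
tool_rot: [-3.14, -0.001, 1.571]
force: [0.6, -0.1, -0.5]
width: 32.4
gripper_force: 59.8
```

>>> arm_command:
  series: [0, 0, 0, 0.4, 0, 0, 0, 0, 0.8, 0, 0, 0, 0, 1.2, 0, 0, 0, 0, 1.5, 0, 0, 0, 0, 1.7, 0]

```text
clock: 11.65
eef_pos: [479.7, -319.0, 81.3]
tool_rot: [3.141, 0.0, 1.571]
force: [0.6, 0.3, -1.1]
width: 32.6
gripper_force: 59.8
```

>>> arm_command:
  series: [0, 0, 0, 0, 0, 0, 0, 0, 0.1, 0, 0, 0, 0, 0.2, 0, 0, 0, 0, 0.2, 0, 0, 0, 0, 0.2, 0]

```text
clock: 12.07
eef_pos: [479.7, -319.2, 79.8]
tool_rot: [3.141, 0.0, 1.571]
force: [-0.2, 0.7, 4.9]
width: 32.2
gripper_force: 60.1
```

>>> arm_command:
  series: [100, 0, 0, 0, 0, 100, 0, 0, 0, 0, 100, 0, 0, 0, 0, 100, 0, 0, 0, 0, 100, 0, 0, 0, 0]

```text
clock: 12.48
eef_pos: [479.5, -318.9, 79.2]
tool_rot: [-3.141, -0.0, 1.571]
force: [-0.3, -0.6, 0.0]
width: 85.1
gripper_force: 0.0
```

>>> arm_command:
  series: [100, 0, 0, -1, 0, 100, 0, 0, -4, 0, 100, 0, 0, -7, 0, 100, 0, 0, -9, 0, 100, 0, 0, -9, 0]

```text
clock: 12.9
eef_pos: [482.2, -320.7, 174.5]
tool_rot: [3.134, 0.005, 1.571]
force: [0.4, -0.6, -0.5]
width: 85.1
gripper_force: 0.0
```

>>> arm_command:
  series: [100, 3, 0.1, 0, 0, 100, 7, 0.3, 0, 0, 100, 11, 0.5, 0, 0, 100, 15, 0.7, 0, 0, 100, 18, 0.9, 0, 0]

```text
clock: 13.32
eef_pos: [488.0, -135.2, 169.3]
tool_rot: [-3.141, -0.002, 1.573]
force: [0.4, 0.6, 0.7]
width: 85.5
gripper_force: 0.0
```

>>> arm_command:
  series: [100, 3, 0.1, 0, 0, 100, 5.6, 0.1, 0, 0, 100, 5.6, 0.1, 0, 0, 100, 5.6, 0.1, 0, 0, 100, 5.6, 0.1, 0, 0]

```text
clock: 13.73
eef_pos: [489.4, -83.6, 169.4]
tool_rot: [3.142, 0.001, 1.571]
force: [-0.2, -0.2, -0.3]
width: 85.5
gripper_force: 0.0
```

>>> arm_command:
  series: [100, 0, 0, 0, 0, 100, 0, 0, 0, 0, 100, 0, 0, 0, 0, 100, 0, 0, 0, 0, 100, 0, 0, 0, 0]

```text
clock: 14.15
eef_pos: [489.5, -83.5, 169.3]
tool_rot: [-3.142, 0.0, 1.57]
force: [0.0, -0.2, -0.6]
width: 85.5
gripper_force: 0.0
```

```bash
python3 - <<'E'
from h import *
shot('wrist','w5')
s=monitor.read_state();print(s['eef_pos'],s['tool_rot'])
shot('side','s5')
a=cv2.imread('pics/s5.png')[120:240,300:460]; w=cv2.imread('pics/w5.png')
out=np.zeros((400,800,3),np.uint8); out[:,:560]=w[:,40:600]; out[:180,560:]=cv2.resize(a,(240,180)); cv2.imwrite('pics/c5.png',out)
E
```

```text
[489.47174321 -83.31841072 169.27759178] [-3.14154175e+00 -2.37583980e-05  1.57008945e+00]
```

View pics/c5.png

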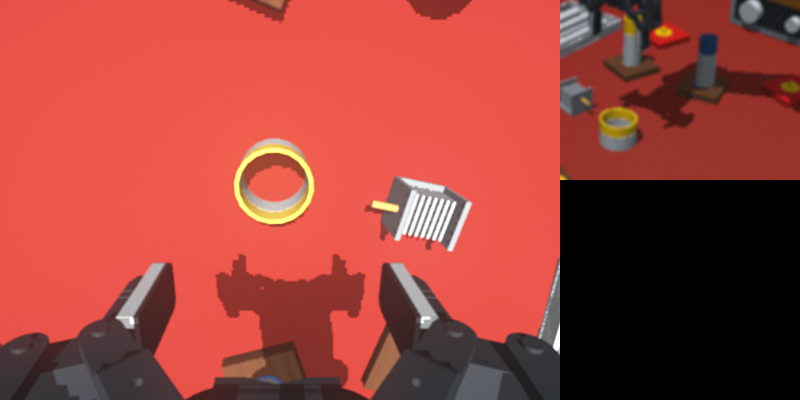

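Both small sections stand on their stands. The large yellow rim is at (314,185) and the shaft tip at (412,205).

```bash
python3 - <<'E'
from h import *
m=viewer.camera_model('wrist')
for a in[(314,185,45),(410,205,22)]: print(a,onplane(m,*a).round(1))
E
```

```text
(314, 185, 45) [487.6 -83.5  45. ]
(410, 205, 22) [ 570.3 -108.6   22. ]
```

>>> arm_command:
  series: [100, 0, -0.2, 3.5, 0, 100, 0, -0.2, 7, 0, 100, 0, -0.2, 10, 0, 100, 0, -0.2, 12, 0, 100, 0, -0.2, 13, 0]

```text
clock: 14.67
eef_pos: [486.0, -82.7, 36.8]
tool_rot: [-3.138, -0.001, 1.571]
force: [0.6, -0.5, -0.5]
width: 85.7
gripper_force: 0.0
```

>>> arm_command:
  series: [100, 0, 0, 1, 0, 100, 0, 0, 1.8, 0, 100, 0, 0, 2.4, 0, 100, 0, 0, 2.4, 0, 0, 0, 0, 2.4, 0]

```text
clock: 15.08
eef_pos: [487.9, -83.0, 15.7]
tool_rot: [3.141, 0.0, 1.571]
force: [-0.3, 0.1, -0.3]
width: 75.4
gripper_force: 0.0
```

>>> arm_command:
  series: [0, 0, 0, 0, 0, 0, 0, 0, 0, 0, 0, 0, 0, 0, 0, 0, 0, 0, 0, 0, 0, 0, 0, 0, 0]

```text
clock: 15.5
eef_pos: [488.0, -83.1, 16.7]
tool_rot: [3.14, 0.0, 1.57]
force: [-1.0, 0.9, 6.6]
width: 59.9
gripper_force: 64.0
```

>>> arm_command:
  series: [0, 0, 0, -2, 0, 0, 0, 0, -5, 0, 0, 0, 0, -8, 0, 0, 0, 0, -10, 0, 0, 0, 0, -10, 0]

```text
clock: 15.92
eef_pos: [490.4, -83.4, 119.7]
tool_rot: [3.133, 0.001, 1.571]
force: [1.4, -0.2, -1.3]
width: 60.1
gripper_force: 65.4
```

>>> arm_command:
  series: [0, 3, -0.3, 0, 0, 0, 6.5, -0.6, 0, 0, 0, 10, -0.9, 0, 0, 0, 13.5, -1.2, 0, 0, 0, 15.5, -1.5, 0, 0]

```text
clock: 16.33
eef_pos: [471.9, 76.4, 115.2]
tool_rot: [3.141, -0.002, 1.575]
force: [0.6, 0.8, -0.5]
width: 60.0
gripper_force: 65.4
```

>>> arm_command:
  series: [0, 1.5, -0.1, 0, 0, 0, 2.4, -0.1, 0, 0, 0, 2.4, -0.1, 0, 0, 0, 2.4, -0.1, 0, 0, 0, 2.4, -0.1, 0, 0]

```text
clock: 16.75
eef_pos: [471.6, 94.4, 115.2]
tool_rot: [-3.142, 0.001, 1.569]
force: [-0.3, -0.5, -0.1]
width: 59.6
gripper_force: 65.4
```

```bash
python3 - <<'E'
from h import *
shot('wrist','w6')
s=monitor.read_state();print(s['eef_pos'],s['tool_rot'])
E
```

```text
[471.6483073   94.35062802 115.26959003] [-3.14156203e+00  8.35383573e-04  1.56842248e+00]
```

View pics/w6.png

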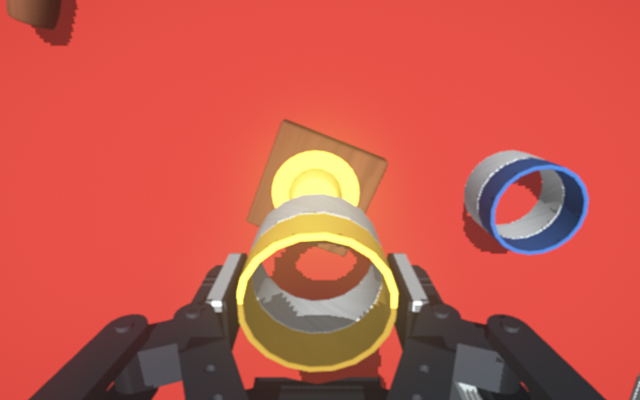

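Yellow disc centre at about (315,190), held tube's rim centre at (318,301), large blue rim at (541,206).

```bash
python3 - <<'E'
from h import *
m=viewer.camera_model('wrist')
for a in[(315.5,190,15),(315,182,27),(318,235,143.6),(318,370,143.6),(318,301,143.6),(541,206,45),(315.5,150,15)]: print(a,onplane(m,*a).round(1))
E
```

```text
(315.5, 190, 15) [471.1  97.5  15. ]
(315, 182, 27) [470.8 107.   27. ]
(318, 235, 143.6) [472.6 122.2 143.6]
(318, 370, 143.6) [472.5  62.4 143.6]
(318, 301, 143.6) [472.5  95.1 143.6]
(541, 206, 45) [614.4  96.1  45. ]
(315.5, 150, 15) [471.2 126.4  15. ]
```

>>> arm_command:
  series: [0, 0.3, -0.1, 2, 0, 0, 0.3, -0.1, 4, 0, 0, 0.3, -0.1, 5, 0, 0, 0.3, -0.1, 6, 0, 0, 0.3, -0.1, 6.5, 0]

```text
clock: 17.22
eef_pos: [470.2, 98.1, 49.3]
tool_rot: [-3.14, 0.001, 1.569]
force: [0.4, 0.3, -1.5]
width: 60.3
gripper_force: 65.4
```

>>> arm_command:
  series: [0, 0, 0, 0.4, 0, 0, 0, 0, 0.8, 0, 0, 0, 0, 1.2, 0, 0, 0, 0, 1.5, 0, 0, 0, 0, 1.7, 0]

```text
clock: 17.63
eef_pos: [470.7, 99.1, 33.3]
tool_rot: [3.141, -0.0, 1.571]
force: [-0.1, -0.3, -1.8]
width: 60.0
gripper_force: 65.4
```

>>> arm_command:
  series: [0, 0, 0, 0, 0, 0, 0, 0, 0.1, 0, 0, 0, 0, 0.2, 0, 0, 0, 0, 0.2, 0, 0, 0, 0, 0.2, 0]

```text
clock: 18.05
eef_pos: [470.7, 99.1, 31.7]
tool_rot: [3.141, -0.0, 1.571]
force: [-0.6, 0.3, 3.4]
width: 60.1
gripper_force: 65.8
```

>>> arm_command:
  series: [100, 0, 0, 0, 0, 100, 0, 0, 0, 0, 100, 0, 0, 0, 0, 100, 0, 0, 0, 0, 100, 0, 0, 0, 0]

```text
clock: 18.47
eef_pos: [470.5, 99.0, 31.3]
tool_rot: [-3.142, 0.0, 1.571]
force: [-0.4, 0.7, -0.5]
width: 85.1
gripper_force: 0.0
```

>>> arm_command:
  series: [100, 0, 0, -1, 0, 100, 0, 0, -4, 0, 100, 0, 0, -8, 0, 100, 0, 0, -12, 0, 100, 0, 0, -13, 0]

```text
clock: 18.88
eef_pos: [473.3, 99.5, 167.0]
tool_rot: [3.133, -0.002, 1.57]
force: [0.7, 0.2, 0.5]
width: 85.4
gripper_force: 0.0
```

>>> arm_command:
  series: [100, -0.1, 3, 0, 0, 100, -0.2, 7, 0, 0, 100, -0.3, 11, 0, 0, 100, -0.3, 14.3, 0, 0, 100, -0.3, 14.3, 0, 0]

```text
clock: 19.3
eef_pos: [620.5, 95.3, 162.4]
tool_rot: [3.133, -0.0, 1.569]
force: [0.5, 0.3, -0.7]
width: 85.0
gripper_force: 0.0
```

>>> arm_command:
  series: [100, 0, 0, 0, 0, 100, 0, 0, 0, 0, 100, 0, 0, 0, 0, 100, 0, 0, 0, 0, 100, 0, 0, 0, 0]

```text
clock: 19.72
eef_pos: [612.6, 96.2, 161.7]
tool_rot: [-3.141, -0.0, 1.571]
force: [0.4, 0.2, -0.4]
width: 85.7
gripper_force: 0.0
```

```bash
python3 - <<'E'
from h import *
p,d,m=shot('wrist','w7')
s=monitor.read_state();print(s['eef_pos'],s['tool_rot'])
h=cv2.cvtColor(p,cv2.COLOR_RGB2HSV); b=(h[...,0]>100)&(h[...,0]<130)&(h[...,1]>110)&(h[...,2]>60)
b[:, :200]=0; b[:, 440:]=0; v,u=np.nonzero(b); print(len(u),u.min(),u.max(),v.min(),v.max())
c=(u.min()+u.max())/2
for a in[(u.min(),v.mean(),45),(u.max(),v.mean(),45),(c,v.min(),45),(c,v.max(),45)]: print(a,onplane(m,*a).round(1))
E
```

```text
[612.83790489  96.2077725  161.63221307] [-3.14135379e+00 -1.20191027e-04  1.57111885e+00]
693 279 357 152 228
(np.int64(279), np.float64(188.24675324675326), 45) [584.1  95.7  45. ]
(np.int64(357), np.float64(188.24675324675326), 45) [643.5  95.7  45. ]
(np.float64(318.0), np.int64(152), 45) [613.8 123.6  45. ]
(np.float64(318.0), np.int64(228), 45) [613.9  62.8  45. ]
```

View pics/w7.png

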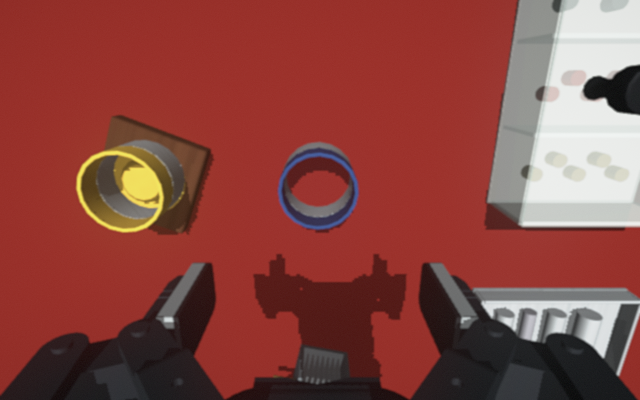

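Large yellow sits over its peg (135,185); large blue rim centre at (318,190).

>>> arm_command:
  series: [100, -0.2, 0.1, 3.5, 0, 100, -0.2, 0.1, 7, 0, 100, -0.2, 0.1, 9.5, 0, 100, -0.2, 0.1, 11.5, 0, 100, -0.2, 0.1, 12.5, 0]

```text
clock: 20.18
eef_pos: [612.4, 93.9, 33.7]
tool_rot: [-3.137, 0.001, 1.571]
force: [-1.3, -0.0, 0.2]
width: 85.3
gripper_force: 0.0
```

>>> arm_command:
  series: [100, 0, 0, 1, 0, 100, 0, 0, 1.7, 0, 100, 0, 0, 2.1, 0, 100, 0, 0, 2.1, 0, 0, 0, 0, 2.1, 0]

```text
clock: 20.6
eef_pos: [615.1, 94.1, 16.1]
tool_rot: [3.14, -0.0, 1.571]
force: [-0.1, -0.3, 0.6]
width: 75.5
gripper_force: 0.0
```

>>> arm_command:
  series: [0, 0, 0, 0, 0, 0, 0, 0, 0, 0, 0, 0, 0, 0, 0, 0, 0, 0, 0, 0, 0, 0, 0, 0, 0]

```text
clock: 21.02
eef_pos: [615.5, 94.2, 16.7]
tool_rot: [3.139, -0.0, 1.571]
force: [-0.8, 0.1, 5.0]
width: 59.6
gripper_force: 64.9
```

>>> arm_command:
  series: [0, 0, 0, -2, 0, 0, 0, 0, -5, 0, 0, 0, 0, -8, 0, 0, 0, 0, -10, 0, 0, 0, 0, -10, 0]

```text
clock: 21.43
eef_pos: [617.8, 94.5, 120.3]
tool_rot: [3.133, -0.002, 1.571]
force: [1.0, 1.0, -0.2]
width: 59.4
gripper_force: 64.7
```

>>> arm_command:
  series: [0, 2, -1.5, 0, 0, 0, 4.5, -3.4, 0, 0, 0, 7, -5.2, 0, 0, 0, 10, -7.4, 0, 0, 0, 12.5, -9.3, 0, 0]

```text
clock: 21.85
eef_pos: [519.5, 220.7, 114.7]
tool_rot: [-3.14, -0.0, 1.571]
force: [0.3, 0.9, -0.4]
width: 59.6
gripper_force: 64.7
```

>>> arm_command:
  series: [0, 2.5, -1.9, 0, 0, 0, 5, -3.7, 0, 0, 0, 7.3, -5.5, 0, 0, 0, 7.8, -5.8, 0, 0, 0, 7.8, -5.8, 0, 0]

```text
clock: 22.27
eef_pos: [461.1, 299.8, 114.8]
tool_rot: [-3.14, -0.001, 1.576]
force: [0.6, -0.8, -1.1]
width: 59.4
gripper_force: 64.7
```

>>> arm_command:
  series: [0, 0, 0, 0, 0, 0, 0, 0, 0, 0, 0, 0, 0, 0, 0, 0, 0, 0, 0, 0, 0, 0, 0, 0, 0]

```text
clock: 22.68
eef_pos: [464.2, 296.0, 115.3]
tool_rot: [3.141, 0.0, 1.569]
force: [0.4, 0.4, -1.5]
width: 59.4
gripper_force: 64.7
```

```bash
python3 - <<'E'
from h import *
shot('wrist','w8')
s=monitor.read_state();print(s['eef_pos'],s['tool_rot'])
E
```

```text
[464.05388309 296.24363569 115.32652294] [3.14142631e+00 1.47314719e-04 1.56926740e+00]
```

View pics/w8.png

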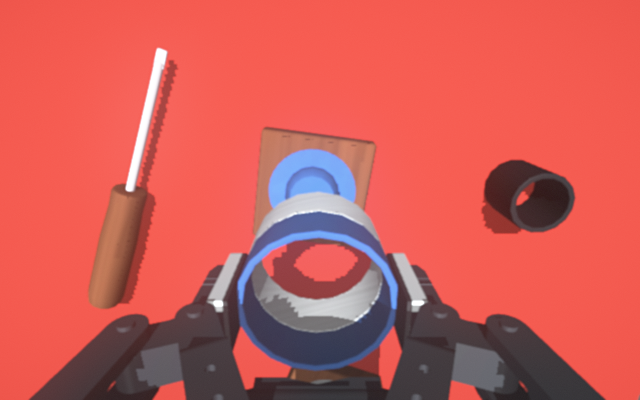

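Blue disc is at u 268–356 with its top row at 149, and the rim centre is at u 318. The shift is about -3.5 mm in x and +3 mm in y.

>>> arm_command:
  series: [0, 0.3, -0.35, 2, 0, 0, 0.3, -0.35, 4, 0, 0, 0.3, -0.35, 5, 0, 0, 0.3, -0.35, 6, 0, 0, 0.3, -0.35, 6.5, 0]

```text
clock: 23.15
eef_pos: [459.9, 299.5, 49.2]
tool_rot: [-3.141, 0.001, 1.57]
force: [-0.7, 0.4, -2.0]
width: 59.2
gripper_force: 64.7
```

>>> arm_command:
  series: [0, 0, 0, 0.4, 0, 0, 0, 0, 0.8, 0, 0, 0, 0, 1.2, 0, 0, 0, 0, 1.5, 0, 0, 0, 0, 1.7, 0]

```text
clock: 23.57
eef_pos: [460.1, 300.1, 33.2]
tool_rot: [3.141, -0.0, 1.571]
force: [0.3, 0.1, -0.5]
width: 59.5
gripper_force: 64.7
```

>>> arm_command:
  series: [0, 0, 0, 0, 0, 0, 0, 0, 0.1, 0, 0, 0, 0, 0.2, 0, 0, 0, 0, 0.2, 0, 0, 0, 0, 0.2, 0]

```text
clock: 23.98
eef_pos: [460.2, 300.2, 31.7]
tool_rot: [3.141, -0.0, 1.571]
force: [-0.2, -0.6, 2.8]
width: 59.4
gripper_force: 64.9
```

Seated at the right height; release, rise and look.

>>> arm_command:
  series: [100, 0, 0, 0, 0, 100, 0, 0, 0, 0, 100, 0, 0, 0, 0, 100, 0, 0, 0, 0, 100, 0, 0, 0, 0]

```text
clock: 24.4
eef_pos: [460.0, 300.0, 31.3]
tool_rot: [-3.142, 0.0, 1.571]
force: [0.3, 0.2, -0.2]
width: 85.5
gripper_force: 0.0
```

>>> arm_command:
  series: [100, 0, 0, -1, 0, 100, 0, 0, -4, 0, 100, 0, 0, -8, 0, 100, 0, 0, -12, 0, 100, 0, 0, -14, 0]

```text
clock: 24.82
eef_pos: [461.8, 301.0, 176.3]
tool_rot: [3.136, -0.004, 1.57]
force: [0.6, 0.7, 0.6]
width: 85.3
gripper_force: 0.0
```

>>> arm_command:
  series: [100, 0, 3, 0, 0, 100, 0, 7, -2, 0, 100, 0, 11, -4, 0, 100, 0, 14, -6, 0, 100, 0, 15, -6, 0]

```text
clock: 25.23
eef_pos: [617.9, 298.9, 237.2]
tool_rot: [3.129, -0.003, 1.567]
force: [1.6, -0.3, 0.5]
width: 85.5
gripper_force: 0.0
```

>>> arm_command:
  series: [100, 0, 0, 0, 0, 100, 0, 0, 0, 0, 100, 0, 0, 0, 0, 100, 0, 0, 0, 0, 100, 0, 0, 0, 0]

```text
clock: 25.65
eef_pos: [608.5, 300.5, 231.0]
tool_rot: [-3.14, 0.0, 1.572]
force: [-0.9, 0.5, 0.2]
width: 85.5
gripper_force: 0.0
```

```bash
python3 - <<'E'
from h import *
shot('side','s9');shot('scene','v9')
b=cv2.imread('pics/s9.png')[120:320,170:480];a=cv2.imread('pics/v9.png')[140:330,165:475]
o=np.vstack([cv2.resize(b,(465,300)),cv2.resize(a,(465,285))]);cv2.imwrite('pics/c9.png',o)
E
```

```text
(no output)
```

View pics/c9.png

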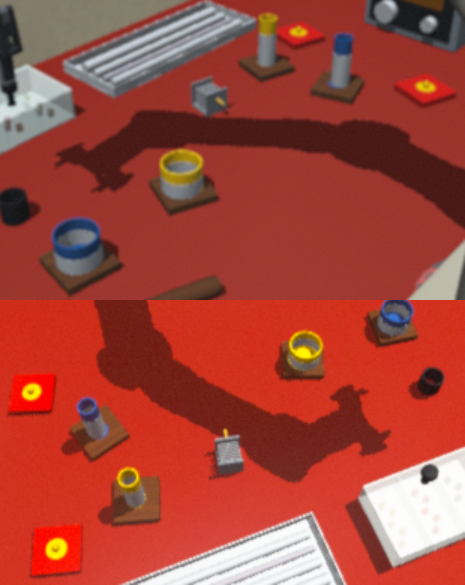

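All four sections stand upright on their stands, and the bush and the capacitor have not moved.

```bash
python3 -c "
from cell import workorder
print(workorder.finish_job())"
```

```text
the job is handed in; nothing more can be done
None
```

I handed the job in at about 26 s on the robot's clock: in the last pictures all four sections stood upright over the pegs of their own size and colour, and the bush, the capacitor and the red look-alikes were where they started.

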